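# Draw a dropped bracket out from under a wire guard with a hooked rod

### The job

An angle bracket has slid under the fixed wire guard, where no gripper may follow: take the hooked rod by its handle, reach in through the open mouth of the guard, drop the hook behind the bracket's upright flange and draw the bracket out onto the open bench until all of it is at least 2 cm clear of the mouth, lying flat on its foot. Then unhook the rod and lay it down flat on the bench, off the bracket and wholly outside the guard. Touch the bracket with nothing but the rod, and leave the solder spool beside the guard where it stands.

Things in the scene. Friction and masses are not known exactly. Their poses are not given: they have to be found in the camera images.
- guard: Fixed cage of steel wire, open only at its front, the mouth. 260 mm wide between side posts (y -126 to 126 mm free), 234 mm deep, roof bars from 58 to 67 mm high with 22 mm gaps. Black terminal strip 41 mm high fixed inside at the rear (x -225 to -191 mm). Screw feet stick out 27 mm sideways. Origin: bench level, middle of the mouth; +x points out of the mouth (cage at x -234 to 0), z up
- bracket: Aluminium angle bracket lying on its foot under the guard, 0.1 to 0.2 kg. Foot 50 (x) by 70 (y) by 4 mm; upright flange 70 mm wide, 4 mm thick, 26 mm high from the bench, along the +x end (x 21 to 25 mm), facing the mouth within 15 degrees. Origin: centre of the foot's underside; z up. Drawn by the inside of its flange it slides on its foot
- hook_rod: Hooked rod, 0.12 kg, lying flat. Wooden handle 100 long (x -50 to 50), 18 wide, 30 mm tall; an 8 mm steel shaft runs along +x, axis 13 mm above the handle's underside, to x = 200 mm and bends square into a level leg, 60 mm towards -y. Origin: under the handle's middle; z up. With the handle 2 mm over the bench the leg clears the bracket's foot; to pass over the flange lift it 24 mm or more
- hook_corner (a point): axis point of the hook's bend, at (200, 0, 13) mm of the rod
- hook_tip (a point): axis point at the end of the hook's leg, at (200, -60, 13) mm of the rod
- foot_corner_a (a point): corner of the bracket's outline at bench level, at (-25, -35) mm of the bracket
- foot_corner_b (a point): corner of the bracket's outline at bench level, at (-25, 35) mm of the bracket
- flange_corner_a (a point): corner of the bracket's outline at bench level, at (25, -35) mm of the bracket
- flange_corner_b (a point): corner of the bracket's outline at bench level, at (25, 35) mm of the bracket
- solder_spool: bystander: spool of solder wire standing on a flange, 56 mm across, 36 mm tall; origin under its centre
Mind the look-alikes: they are no part of the job. Leave any black or yellow look-alike of the bracket alone.

How it is judged:
By the outcome, as a careful person would: the job done as asked, in the order asked, and still so for the second after the job is handed in, with the robot touching nothing.
It also fails if it takes over 61 s, if anything falls off the work surface, if the arm or the gripper's body presses on something with over 40 N, if the wrist force passes 120 N, or if a joint passes its speed limit or range.

### The arm

A 7-joint arm with a two-finger parallel gripper is mounted at the origin on a cart in front of the work surface, level with it; the furniture and walls round the work are solid. World frame = base frame: x ahead of the robot, y to its left, z up, the work surface at z = 0. Lengths are in m, angles in rad, forces in N, time in s.
With the tool pointing down it reaches from about 0.4 to 0.85 m from the base axis. Payload 10.4 kg.
Tool frame: the origin (TCP) lies at the very end of the fingers, on their centre line; the grasp point (between the pads) lies 19 mm behind it; x points along the fingers, z is the direction in which the jaws open and shut, and the axes are right-handed (so a half turn about x gives the same grasp; the last joint's range is limited). The gripper opens to 85 mm and grips with 20 to 120 N. Pads are 22 mm wide; open, the fingers measure 114 mm over their backs; the gripper's body (76 mm by 85 mm) begins 54 mm behind the grasp point. The pads swing forward as they close: fully open they stand 13 mm farther back than shut.
Start: joints at [-1.246, 0.332, -0.065, 1.46, 0.022, 1.35, -0.088], TCP at [0.213, 0.588, 0.231] pointing down, gripper open.
Joint ranges: [-2.6, 2.6], [-0.5, 2.12], [-1.47, 1.34], [0.16, 2.42], [-1.27, 4.41], [0.06, 2.06], [-2.6, 2.6]. Speed limits (rad/s): [2.22, 2.22, 2.79, 2.79, 3.14, 3.14, 3.14].

### API

Orientations are given as a unit quaternion [x, y, z, w].
In Python, from workcell import readout, camera, manip gives the robot as it stands.
- The arm moves only by the shell command python3 -m inch 'ROWS' [FORCE]. ROWS is JSON, a list of rows, each a list of 3 entries, a list of its own where there are three numbers: the turn, a rotation vector about the tool's x, y, z in degrees, then the shift along the tool's x, y, z in mm, then the closure, from 0 (fully open) to 1 (shut). In form: [[[wx, wy, wz], [dx, dy, dz], hand], ...]. A call has 1 to 10 rows; each row is the pose to reach, as a shift and turn from the pose measured when the call began, along the tool's axes at that moment; what a row does not reach only later rows make up. A row lasts 1/8 s, in which the tool goes at most 62.5 mm and 10.7 degrees, less where a joint would pass 70% of its speed; a pose out of reach is approached as far as the arm can. A call with a gripper value outside its range is refused whole. The fingers move at their own pace and stop on an object; FORCE is the grip in N (left out, the last holds). Time passes only in rows, so rows that repeat a pose let the fingers close. It gives the time, the measured TCP pose, the force and the opening at its end, in the units of the state.
- readout.get_obs(): the state, without advancing time (a new reading comes with each control period).
- camera(name): name is "scene" or "top" or "wrist"; returns a dict with "pixels" (480x640x3 uint8, red, green, blue), "range_z" (480x640 float32, m along the optical axis (not along the pixel's ray), 0 where there is no reading), "intrinsics" (3x3 intrinsics, pixels), "extrinsics" (4x4, takes a point from world to camera coordinates); the wrist camera has in their place "T_tool_cam" (4x4, takes a point from camera to tool coordinates, whose origin is the TCP and whose axes are the tool frame's). Camera axes: x right, y down, z forward; pixel columns grow to the right and rows downward; lengths in m; the calibration is good to about 2 mm. A picture is of the moment at which its call begins: read the wrist's pose just before it.
- manip.hand_in(): hands the job in, once; it reports no verdict.
The state is a dict: "clock": time; "joint_pos": joint angles; "joint_velocities": joint speeds; "tau": joint torques, N m; "position": TCP position; "ee_rot": TCP orientation; "ft_force": force on the tool from outside, world axes, zero at the start; "torque": the same for the moment, N m; "grip_width": opening from 0.0 (shut) to 1.0 (fully open).
Only numpy, scipy, OpenCV 4.12 (cv2) and the standard library are available. Lean on these libraries where they do the work, as an engineer would, in place of code of your own. Each camera call takes 0.05 s, during which the arm holds its last target.

## Working session

There is one attempt and no reset: what is moved stays moved. The work goes in short steps, Python scripts to look and compute and a shell command to move; the robot and the scene stay as the last step left them, time stands still between calls to the robot, and variables do not carry over. Pictures are saved under pics/ and viewed, and the job is handed in when it is done.

```bash
ls; mkdir -p pics
python3 - <<'E'
from workcell import readout, camera, manip
import cv2, numpy as np
print(readout.get_obs())
for n in ["scene","top","wrist"]:
    c=camera(n); cv2.imwrite(f"pics/{n}0.png",c["pixels"][:,:,::-1]); np.savez(f"pics/{n}0.npz",**c)
    print(n,np.round(c["intrinsics"],1).tolist(),np.round(c.get("extrinsics",c.get("T_tool_cam")),3).tolist())
E
```

```text
pics
{'clock': 0.0, 'joint_pos': array([-1.24562831,  0.33289957, -0.06467497,  1.46093683,  0.02160584,
        1.34986981, -0.08853326]), 'joint_velocities': array([ 0.0007085 ,  0.00100746, -0.00125258, -0.0014676 , -0.00125599,
       -0.00078199,  0.00027365]), 'tau': array([-1.48121940e-04, -6.25425768e+01,  4.92014852e-02, -3.91615891e+01,
        1.62466429e-02,  9.62122431e-03,  1.85926018e-05]), 'position': array([0.21289635, 0.58723558, 0.2305007 ]), 'ee_rot': array([-0.40625532,  0.57936567,  0.40563551,  0.57857745]), 'ft_force': array([-0.27933789, -0.45025871, -0.52875673]), 'torque': array([ 0.05449085,  0.04164772, -0.02131938]), 'grip_width': 0.9997407323703703}
scene [[584.7, 0.0, 313.9], [0.0, 584.7, 239.8], [0.0, 0.0, 1.0]] [[0.629, -0.778, 0.009, -0.383], [-0.541, -0.445, -0.713, 0.309], [0.559, 0.444, -0.701, 0.862], [0.0, 0.0, 0.0, 1.0]]
top [[516.9, 0.0, 320.4], [0.0, 516.9, 224.3], [0.0, 0.0, 1.0]] [[0.028, -1.0, 0.01, -0.067], [-0.982, -0.029, -0.189, 0.592], [0.189, -0.005, -0.982, 1.019], [0.0, 0.0, 0.0, 1.0]]
wrist [[368.1, 0.0, 317.8], [0.0, 368.1, 240.9], [0.0, 0.0, 1.0]] [[0.0, -0.286, 0.958, -0.143], [0.0, -0.958, -0.286, 0.073], [1.0, 0.0, -0.0, 0.001], [0.0, 0.0, 0.0, 1.0]]
```

View pics/scene0.png

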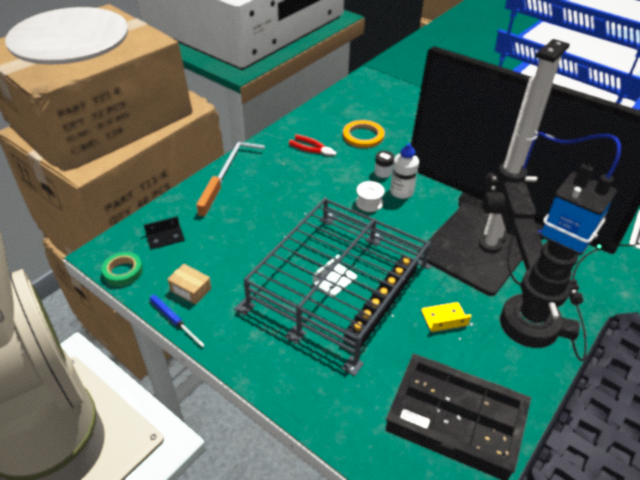

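View pics/top0.png

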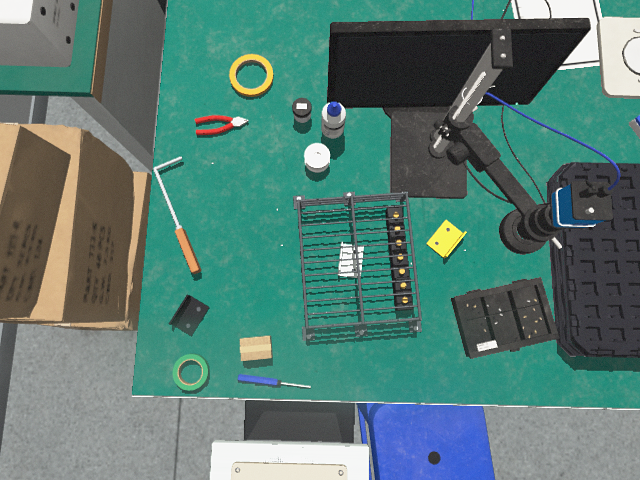

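View pics/wrist0.png

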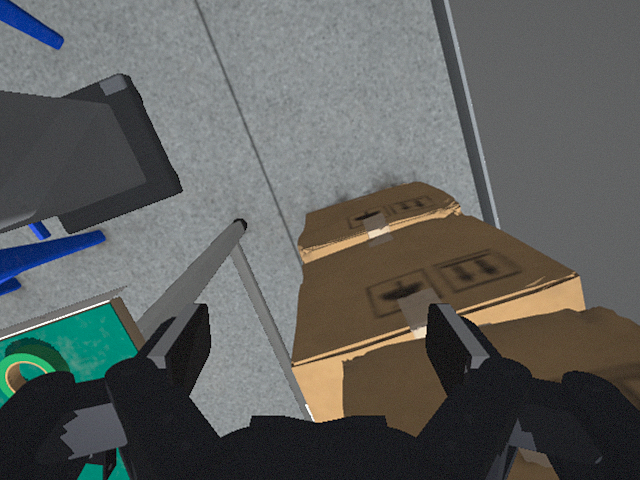

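```bash
cat > h.py <<'E'
import numpy as np, cv2
def load(n): return dict(np.load(f"pics/{n}.npz"))
def ray(c,u,v):
    K=c["intrinsics"];E=c["extrinsics"];R=E[:3,:3];t=E[:3,3]
    return -R.T@t, R.T@np.linalg.inv(K)@np.array([u,v,1.0])
def onz(c,u,v,z):
    o,d=ray(c,u,v); return o+d*(z-o[2])/d[2]
def proj(c,p):
    q=c["extrinsics"][:3,:3]@np.asarray(p,float)+c["extrinsics"][:3,3]; q=c["intrinsics"]@q; return q[:2]/q[2]
def tri(c1,p1,c2,p2):
    o1,d1=ray(c1,*p1);o2,d2=ray(c2,*p2)
    A=np.stack([d1,-d2],1);s=np.linalg.lstsq(A,o2-o1,rcond=None)[0]
    a=o1+d1*s[0];b=o2+d2*s[1];return (a+b)/2,np.linalg.norm(a-b)
def crop(c,x0,y0,x1,y1,k,f):
    im=c["pixels"][y0:y1,x0:x1,::-1]; im=cv2.resize(im,None,fx=k,fy=k,interpolation=cv2.INTER_CUBIC)
    for x in range((x0//20+1)*20,x1,20): cv2.putText(im,str(x),((x-x0)*k,10),0,.35,(255,0,255),1); cv2.line(im,((x-x0)*k,12),((x-x0)*k,18),(255,0,255),1)
    for y in range((y0//20+1)*20,y1,20): cv2.putText(im,str(y),(0,(y-y0)*k+4),0,.35,(255,0,255),1)
    cv2.imwrite(f,im)
E
python3 - <<'E'
from h import *
t=load("top0"); s=load("scene0")
crop(t,285,180,435,350,4 if 0 else 3,"pics/tg.png"); crop(t,140,140,220,290,4,"pics/tr.png"); crop(s,230,190,440,380,3,"pics/sg.png"); crop(s,180,130,280,230,5,"pics/sr.png")
E
```

```text
(no output)
```

View pics/tg.png

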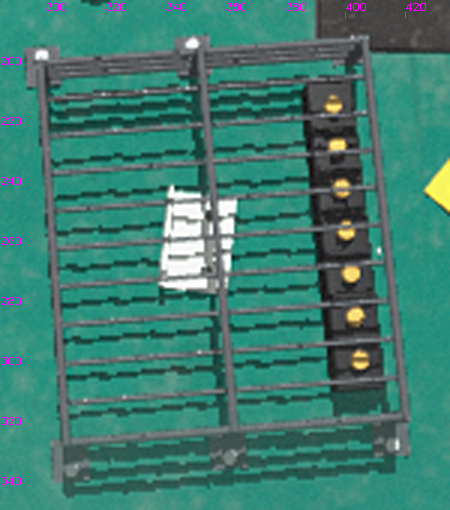

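View pics/tr.png

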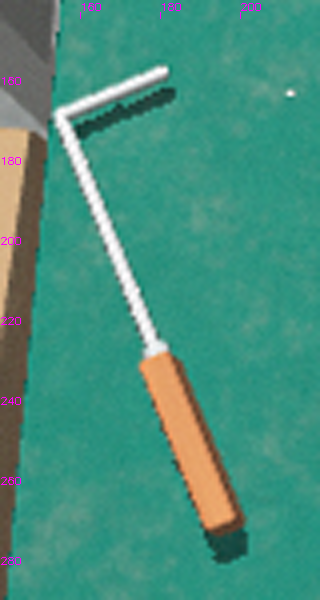

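View pics/sg.png

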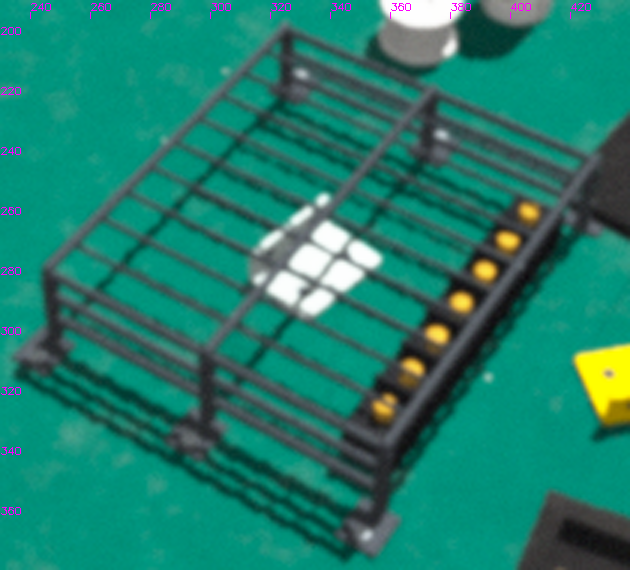

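View pics/sr.png

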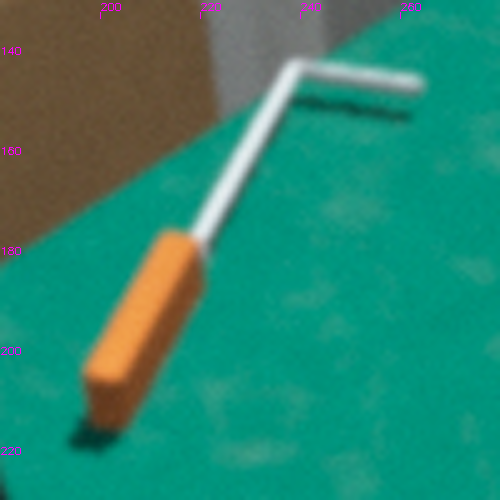

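Run:
```python
from h import *
t=load("top0"); s=load("scene0"); np.set_printoptions(precision=4,suppress=True)
P={"mf":((299.0,198),(325,200)),"mn":((306.5,327.5),(246.5,280.5)),"rn":((419.5,318),(358.5,335.5)),"rf":((406,193.5),(428,243))}
for k,(a,b) in P.items():
    print(k,*tri(t,a,s,b), onz(t,*a,0.063), onz(s,*b,.063))
R={"corner":((155,168),(238.5,143.5)),"tip":((182,157.5),(264.5,146.8)),"hf":((178.8,228),(217.5,178))}
for k,(a,b) in R.items():
    print(k,*tri(t,a,s,b), onz(t,*a,0.013), onz(s,*b,.013))
# masks
for n,c in(("top",t),("scene",s)):
    hsv=cv2.cvtColor(c["pixels"],cv2.COLOR_RGB2HSV)
    m=cv2.inRange(hsv,(5,120,90),(18,255,255))
    x0,y0,x1,y1={"top":(165,215,215,285),"scene":(190,170,230,220)}[n]
    mm=np.zeros_like(m);mm[y0:y1,x0:x1]=m[y0:y1,x0:x1]
    ys,xs=np.nonzero(mm);print(n,len(xs),xs.mean(),ys.mean())
    rz=c["range_z"];print(rz[ys,xs].min(),np.median(rz[ys,xs]))
    K=c["intrinsics"];E=c["extrinsics"]
    d=rz[ys,xs];pc=np.stack([(xs-K[0,2])*d/K[0,0],(ys-K[1,2])*d/K[1,1],d]);w=E[:3,:3].T@(pc-E[:3,3:4])
    top=w[:,(w[2]>.024)&(w[2]<.04)];print("handle top",top.shape,top.mean(1),np.percentile(top[2],[10,50,90]))
    r=cv2.minAreaRect((top[:2].T*1000).astype(np.float32));print(r)
    # white bracket
    x0,y0,x1,y1={"top":(330,235,370,285),"scene":(310,250,365,300)}[n]
    sub=hsv[y0:y1,x0:x1];m=(sub[...,1]<70)&(sub[...,2]>120);ys,xs=np.nonzero(m);ys+=y0;xs+=x0
    d=rz[ys,xs];pc=np.stack([(xs-K[0,2])*d/K[0,0],(ys-K[1,2])*d/K[1,1],d]);w=E[:3,:3].T@(pc-E[:3,3:4])
    print("bracket z pct",np.percentile(w[2],[5,25,50,75,95]))
    f=w[:,w[2]<.008];print("foot",f.shape,cv2.minAreaRect((f[:2].T*1000).astype(np.float32)))
    h=w[:,(w[2]>.014)&(w[2]<.035)];print("flange",h.shape,h.mean(1),cv2.minAreaRect((h[:2].T*1000).astype(np.float32)))
```

```text
mf [ 0.6464 -0.0016  0.0575] 0.0063219095716784395 [ 0.6474 -0.0041  0.063 ] [ 0.6387 -0.0036  0.063 ]
mn [ 0.3833 -0.029   0.061 ] 0.0017465033732912616 [ 0.3827 -0.0285  0.063 ] [ 0.3827 -0.031   0.063 ]
rn [ 0.4075 -0.2529  0.0689] 3.8137872455290045e-05 [ 0.4076 -0.2541  0.063 ] [ 0.4112 -0.2507  0.063 ]
rf [ 0.6636 -0.2277  0.0638] 0.00022370761640450433 [ 0.6639 -0.2279  0.063 ] [ 0.6643 -0.2273  0.063 ]
corner [0.7175 0.3185 0.0125] 0.0016684392885326599 [0.718  0.3178 0.013 ] [0.7165 0.3186 0.013 ]
tip [0.7433 0.2594 0.0156] 0.00041544663179164426 [0.744  0.2603 0.013 ] [0.7461 0.2618 0.013 ]
hf [0.5833 0.2518 0.0238] 2.1779690427556326e-05 [0.5852 0.2547 0.013 ] [0.5921 0.2625 0.013 ]
top 432 187.26157407407408 250.16203703703704
1.0787983 1.0912983
handle top (3, 386) [0.5356 0.2298 0.0296] [0.0268 0.0296 0.0323]
((536.2429809570312, 230.3175048828125), (98.39864349365234, 17.867725372314453), 25.402935028076172)
bracket z pct [0.0008 0.0032 0.0055 0.0282 0.0655]
foot (3, 453) ((528.645263671875, -117.36885070800781), (50.30332565307617, 74.26138305664062), 85.30176544189453)
flange (3, 58) [ 0.5282 -0.0945  0.0252] ((528.3411865234375, -94.7403335571289), (4.214387893676758, 69.46214294433594), 85.66120147705078)
scene 439 207.94305239179954 195.03872437357631
0.0 1.2400143
handle top (3, 258) [0.5327 0.2284 0.0293] [0.0264 0.0295 0.0315]
((533.5595703125, 229.3523406982422), (99.28679656982422, 17.98192596435547), 26.04313087463379)
bracket z pct [0.0008 0.0034 0.0051 0.023  0.065 ]
foot (3, 599) ((536.1566772460938, -109.53105163574219), (67.77022552490234, 90.3991470336914), 84.19952392578125)
flange (3, 97) [ 0.5281 -0.0941  0.0232] ((528.5455322265625, -94.1292724609375), (6.439192771911621, 68.96363830566406), 86.49201965332031)
```

Run:
```python
from h import *
from scipy.spatial.transform import Rotation as Ro
R=Ro.from_quat([-0.40625532,  0.57936567,  0.40563551,  0.57857745]).as_matrix();print(R.round(3)); print("jaw z yaw",np.degrees(np.arctan2(R[1,2],R[0,2])),"tool y yaw",np.degrees(np.arctan2(R[1,1],R[0,1])))
t=load("top0"); s=load("scene0"); np.set_printoptions(precision=4,suppress=True)
# guard roof pixel cloud
for n,c in(("top",t),("scene",s)):
    K=c["intrinsics"];E=c["extrinsics"];rz=c["range_z"];v,u=np.mgrid[:480,:640]
    pc=np.stack([(u-K[0,2])*rz/K[0,0],(v-K[1,2])*rz/K[1,1],rz]).reshape(3,-1);w=(E[:3,:3].T@(pc-E[:3,3:4]));w=w[:,rz.ravel()>0]
    m=(w[2]>.054)&(w[2]<.072)&(w[0]>.36)&(w[0]<.69)&(w[1]>-.27)&(w[1]<.02)
    f=w[:,m]; r=cv2.minAreaRect((f[:2].T*1000).astype(np.float32));print(n,f.shape,r,cv2.boxPoints(r).round(0).tolist())
    m=(w[2]>.030)&(w[2]<.042)&(w[0]>.62)&(w[0]<.85)&(w[1]>-.1)&(w[1]<.08)
    f=w[:,m]; print("spool",f.shape,f.mean(1),cv2.minEnclosingCircle((f[:2].T*1000).astype(np.float32)))
    # rod shaft pts
    for lo,hi in((.1,.145),(.16,.19)):
        pass
    o=np.array([.536,.230]);a=np.radians(26);ex=np.array([np.cos(a),np.sin(a)]);ey=np.array([-ex[1],ex[0]])
    q=w[:2].T-o; X=q@ex;Y=q@ey; m=(X>.06)&(X<.19)&(abs(Y)<.02)&(w[2]>.011)&(w[2]<.025)
    p=np.polyfit(X[m],Y[m],1);print("shaft",m.sum(),p, "yaw",26+np.degrees(p[0]), "z",np.median(w[2][m]))
    m=(X>.18)&(X<.23)&(Y<-.015)&(Y>-.08)&(w[2]>.011)&(w[2]<.025)
    print("leg X",np.median(X[m]),"Ymin",Y[m].min())
```

```text
[[-0.    -0.94   0.341]
 [-0.001  0.341  0.94 ]
 [-1.    -0.    -0.001]]
jaw z yaw 70.07236702973447 tool y yaw 160.07237333785713
top (3, 3438) ((524.0853881835938, -128.39219665527344), (267.7152404785156, 233.9434814453125), 5.837540626525879) [[379.0, -26.0], [403.0, -258.0], [669.0, -231.0], [645.0, 2.0]]
spool (3, 588) [ 0.7582 -0.039   0.036 ] ((748.5792236328125, -38.24810791015625), 114.75613403320312)
shaft 215 [-0.0026  0.0003] yaw 25.84861181573747 z 0.015956013867039695
leg X 0.19910349817307335 Ymin -0.06412202091648687
scene (3, 4034) ((524.20556640625, -126.64349365234375), (271.3414306640625, 234.73536682128906), 5.834622383117676) [[377.0, -24.0], [401.0, -257.0], [671.0, -230.0], [647.0, 4.0]]
spool (3, 585) [ 0.7637 -0.0414  0.0362] ((745.4861450195312, -34.30184555053711), 113.34005737304688)
shaft 128 [-0.0034  0.0011] yaw 25.807101024270064 z 0.016153031320071336
leg X 0.19955881249079277 Ymin -0.06073905940768845
```

Run:
```python
from h import *
t=load("top0"); s=load("scene0"); np.set_printoptions(precision=2,suppress=True,linewidth=150)
for n,c in(("top",t),("scene",s)):
    K=c["intrinsics"];E=c["extrinsics"];rz=c["range_z"];v,u=np.mgrid[:480,:640]
    pc=np.stack([(u-K[0,2])*rz/K[0,0],(v-K[1,2])*rz/K[1,1],rz]).reshape(3,-1);w=(E[:3,:3].T@(pc-E[:3,3:4]));w=w[:,rz.ravel()>0]
    print(n,"rows x .2...1.0 ; cols y .75 ... -.1")
    for x in np.arange(.2,1.0,.06):
        L=[]
        for y in np.arange(.74,-.1,-.06):
            m=(abs(w[0]-x)<.03)&(abs(w[1]-y)<.03); L.append(w[2][m].max() if m.any() else np.nan)
        print(round(x,2),np.array(L))
```

```text
top rows x .2...1.0 ; cols y .75 ... -.1
0.2 [-0.75 -0.75 -0.75 -0.75   nan   nan   nan   nan   nan   nan   nan   nan   nan   nan]
0.26 [-0.75 -0.74 -0.75 -0.75   nan   nan   nan  0.01  0.02  0.02  0.01  0.02  0.02  0.01]
0.32 [-0.74 -0.74 -0.75 -0.75   nan   nan   nan  0.01  0.02  0.02  0.01  0.04  0.04  0.01]
0.38 [-0.36 -0.09  0.01  0.13  0.01   nan   nan  0.01  0.03  0.01  0.01  0.04  0.04  0.07]
0.44 [ nan  nan  nan 0.16 0.15  nan  nan 0.01 0.03 0.03 0.01 0.01 0.01 0.07]
0.5 [ nan  nan  nan 0.18 0.18  nan  nan 0.01 0.03 0.04 0.01 0.01 0.01 0.07]
0.56 [  nan   nan   nan  0.19  0.2  -0.41   nan  0.01  0.04  0.03  0.01  0.01  0.07  0.07]
0.62 [  nan   nan   nan  0.21  0.21 -0.35   nan  0.01  0.02  0.01  0.01  0.01  0.07  0.07]
0.68 [  nan   nan   nan  0.21  0.21 -0.36   nan  0.02  0.02  0.01  0.01  0.01  0.01  0.06]
0.74 [  nan   nan   nan  0.21  0.21 -0.35   nan  0.02  0.02  0.01  0.01  0.01  0.01  0.04]
0.8 [  nan  0.01  0.01  0.01  0.01 -0.36   nan  0.01  0.01  0.02  0.02  0.01  0.01  0.13]
0.86 [ nan 0.04 0.05 0.05 0.05 0.04  nan 0.01 0.01 0.02 0.02 0.01 0.05 0.31]
0.92 [ nan 0
[... 629 characters left out ...]
[ 0.24  0.24  0.24  0.24  0.19 -0.75 -0.75  0.01  0.03  0.03  0.01  0.    0.    0.07]
0.56 [0.24 0.24 0.24 0.24 0.2   nan  nan 0.   0.03 0.03 0.   0.   0.07 0.07]
0.62 [0.24 0.24 0.24 0.24 0.2   nan  nan 0.01 0.02 0.01 0.01 0.   0.07 0.07]
0.68 [0.24 0.24 0.24 0.23 0.21  nan  nan 0.02 0.02 0.   0.01 0.01 0.01 0.06]
0.74 [0.21 0.21 0.21 0.21 0.2   nan  nan 0.02 0.02 0.01 0.01 0.   0.04 0.04]
0.8 [ nan  nan 0.01 0.01 0.    nan  nan 0.01 0.01 0.02 0.01 0.01 0.01 0.13]
0.86 [ nan 0.04 0.04 0.04 0.04 0.04  nan 0.   0.01 0.02 0.02 0.01 0.05 0.31]
0.92 [0.19 0.2  0.22 0.23 0.23 0.04  nan 0.01 0.01 0.01 0.02 0.02 0.01 0.31]
0.98 [ nan  nan  nan 0.22 0.23 0.04  nan 0.   0.01 0.01 0.02 0.02 0.    nan]
```

```bash
python3 -m inch '[[[0,0,0],[0,-56,-81],0],[[0,0,0],[0,-112,-162],0],[[-10,0,0],[0,-112,-162],0],[[-20,0,0],[20,-170,-175],0],[[-30,0,0],[50,-230,-188],0],[[-40,0,0],[70,-300,-200],0],[[-45.8,0,0],[90,-360,-213],0],[[-45.8,0,0],[100,-425,-226],0],[[-45.8,0,0],[100,-425,-226],0],[[-45.8,0,0],[100,-425,-226],0]]' 80
```

```text
clock: 1.4
position: [0.5377, 0.2258, 0.1296]
ee_rot: [0.599, -0.379, -0.598, -0.376]
ft_force: [-1.0, 0.5, 0.1]
grip_width: 1.001
```

```bash
cat >> h.py <<'E'
from scipy.spatial.transform import Rotation as Ro
def T(ob):
    M=np.eye(4);M[:3,:3]=Ro.from_quat(ob["ee_rot"]).as_matrix();M[:3,3]=ob["position"];return M
def shift(ob,d): # world delta (m)-> tool mm
    return (T(ob)[:3,:3].T@np.asarray(d)*1000).round(1)
def cloud(c,M=None):
    K=c["intrinsics"];rz=c["range_z"];v,u=np.mgrid[:rz.shape[0],:rz.shape[1]]
    pc=np.stack([(u-K[0,2])*rz/K[0,0],(v-K[1,2])*rz/K[1,1],rz],-1)
    if M is None: M=np.linalg.inv(c["extrinsics"])
    return pc@M[:3,:3].T+M[:3,3]
def yaw(v): return np.degrees(np.arctan2(v[1],v[0]))
E
python3 - <<'E'
from h import *
from workcell import readout,camera
ob=readout.get_obs();c=camera("wrist");M=T(ob)@c["T_tool_cam"]
cv2.imwrite("pics/w1.png",c["pixels"][:,:,::-1]);print(ob["position"],ob["joint_pos"].round(2),T(ob)[:3,:3].round(3),"jaw yaw",yaw(T(ob)[:3,2]))
w=cloud(c,M);hsv=cv2.cvtColor(c["pixels"],cv2.COLOR_RGB2HSV);m=cv2.inRange(hsv,(5,120,90),(18,255,255))>0
p=w[m&(c["range_z"]>0)];p=p[(p[:,2]>.024)&(p[:,2]<.04)&(abs(p[:,0]-.536)<.1)&(abs(p[:,1]-.23)<.1)]
print(p.shape,np.median(p[:,2]),cv2.minAreaRect((p[:,:2]*1000).astype(np.float32)))
E
```

```text
[0.53765197 0.2258401  0.12955312] [-0.69  0.32  0.25  1.71 -0.08  1.12  1.61] [[-0.001 -0.902 -0.431]
 [-0.004 -0.431  0.902]
 [-1.     0.003 -0.003]] jaw yaw 115.52724658712059
(3392, 3) 0.030133129671685036 ((536.0470581054688, 233.22825622558594), (98.83232116699219, 17.384218215942383), 25.79973602294922)
```

View pics/w1.png

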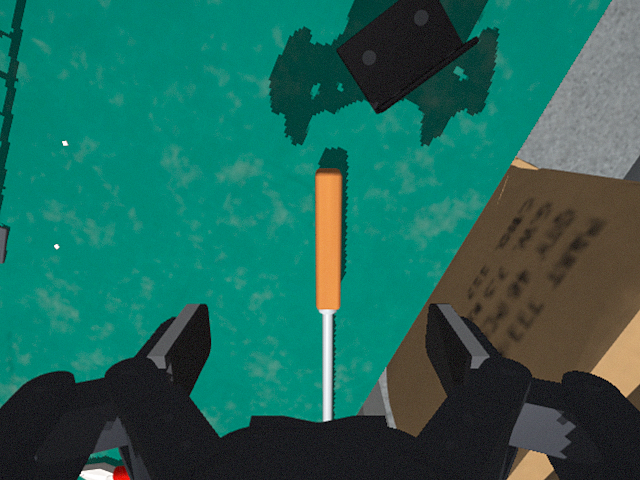

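```bash
python3 -m inch '[[[-0.3,0,0],[50,-1,6],0],[[-0.3,0,0],[90,-1,6],0],[[-0.3,0,0],[115,-1,6],0],[[-0.3,0,0],[123.5,-1,6],0],[[-0.3,0,0],[123.5,-1,6],0],[[-0.3,0,0],[123.5,-1,6],0.5],[[-0.3,0,0],[123.5,-1,6],1],[[-0.3,0,0],[123.5,-1,6],1],[[-0.3,0,0],[123.5,-1,6],1],[[-0.3,0,0],[123.5,-1,6],1]]' 80; python3 -m inch '[[[0,0,0],[0,0,0],1],[[0,0,0],[0,0,0],1]]'
```

```text
clock: 2.7
position: [0.5345, 0.2339, 0.0071]
ee_rot: [0.6, -0.376, -0.599, -0.374]
ft_force: [-1.1, -0.9, 6.5]
grip_width: 0.188
clock: 2.95
position: [0.5346, 0.2339, 0.0071]
ee_rot: [0.6, -0.376, -0.599, -0.374]
ft_force: [-0.1, -0.0, 2.8]
grip_width: 0.193
```

```bash
python3 -m inch '[[[0,0,0],[-20,0,0],1],[[0,0,0],[-50,0,0],1],[[0,0,0],[-90,0,0],1],[[0,0,0],[-120,0,0],1],[[0,0,0],[-120,0,0],1]]'
python3 - <<'E'
from h import *
from workcell import readout,camera
ob=readout.get_obs()
for n in("top","scene"):
    c=camera(n);np.savez(f"pics/{n}2.npz",**c);w=cloud(c)
    hsv=cv2.cvtColor(c["pixels"],cv2.COLOR_RGB2HSV)
    m=(c["range_z"]>0)&(w[...,2]>.09)&(w[...,2]<.17)&(w[...,0]>.58)&(w[...,0]<.8)&(w[...,1]>.2)&(w[...,1]<.36)&(hsv[...,1]<70)&(hsv[...,2]>90)
    p=w[m];print(n,p.shape,p.mean(0))
    np.save(f"pics/{n}2rod.npy",p)
    o=ob["position"][:2];a=np.radians(26);ex=np.array([np.cos(a),np.sin(a)]);ey=np.array([-ex[1],ex[0]])
    q=p[:,:2]-o;X=q@ex;Y=q@ey
    g=(X<.19)&(X>.06)&(abs(Y)<.02);f=np.polyfit(X[g],Y[g],1);fz=np.polyfit(X[g],p[g,2],1);print("shaft yaw",26+np.degrees(f[0]),"off",f[1],"z slope",fz,g.sum(),"leg X",np.median(X[Y<-.015]),"legY",Y.min(),"leg z",np.median(p[Y<-.015,2]))
print(ob["position"],"jaw",yaw(T(ob)[:3,2]))
crop(load("top2"),120,130,270,290,4,"pics/t2.png")
E
```

```text
clock: 3.58
position: [0.5361, 0.2348, 0.1308]
ee_rot: [0.601, -0.374, -0.599, -0.376]
ft_force: [-0.3, -1.1, -2.1]
grip_width: 0.193
top (354, 3) [0.68798575 0.29436056 0.14055924]
shaft yaw 25.99549406976905 off -0.00214959936827704 z slope [0.00344627 0.13997512] 213 leg X 0.19941276970300706 legY -0.06521853871746348 leg z 0.14094271997920405
scene (165, 3) [0.70943642 0.29754345 0.13711762]
shaft yaw 24.272803782119443 off 0.004139050394412883 z slope [-0.00758677  0.13872047] 57 leg X 0.1984208417657934 legY -0.06452381347068709 leg z 0.13701312748654382
[0.53614936 0.23479424 0.13075613] jaw 115.97730687986322
```

View pics/t2.png

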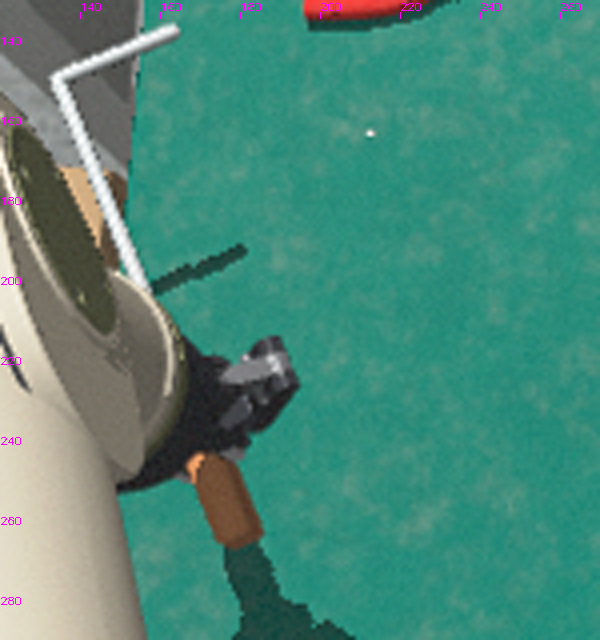

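```bash
python3 -m inch '[[[10,0,0],[0,-5,-4],1],[[20,0,0],[0,-9,-8],1],[[30,0,0],[0,-14,-12],1],[[40,0,0],[0,-18,-16],1],[[50,0,0],[0,-23,-20],1],[[60,0,0],[0,-27,-24],1],[[70,0,0],[0,-32,-28],1],[[80,0,0],[0,-36,-32],1],[[90,0,0],[0,-41,-36],1],[[100,0,0],[0,-45,-39],1]]'; python3 -m inch '[[[10,0,0],[0,0,0],1],[[20,0,0],[0,0,0],1],[[20,0,0],[0,0,0],1]]'
python3 - <<'E'
from h import *
from workcell import readout,camera
ob=readout.get_obs();print(ob["position"],"jaw",yaw(T(ob)[:3,2]),T(ob)[:3,:3].round(3).tolist(),ob["joint_pos"].round(2),ob["grip_width"])
E
```

```text
clock: 4.92
position: [0.5915, 0.2183, 0.1261]
ee_rot: [-0.097, 0.702, 0.095, 0.699]
ft_force: [-0.9, -0.1, -1.4]
grip_width: 0.193
clock: 5.3
position: [0.5908, 0.2181, 0.125]
ee_rot: [0.025, 0.708, -0.028, 0.705]
ft_force: [0.7, 0.1, -0.3]
grip_width: 0.193
[0.5907815  0.21809694 0.1249684 ] jaw -4.286353071940545 [[-0.004, 0.075, 0.997], [-0.004, 0.997, -0.075], [-1.0, -0.005, -0.004]] [-0.9   0.48  0.62  1.6  -0.29  1.17 -0.29] 0.19317893277676157
```

```bash
cat > see.py <<'E'
import sys
from h import *
from workcell import readout,camera
k=sys.argv[1]
ob=readout.get_obs();np.set_printoptions(precision=4,suppress=True)
M=T(ob);ex=-M[:2,1];ex/=np.linalg.norm(ex);ey=np.array([-ex[1],ex[0]]);o=ob["position"][:2]
print("tcp",ob["position"],"rod yaw",yaw(ex),"force",ob["ft_force"].round(1))
for n in("top","scene"):
    c=camera(n);np.savez(f"pics/{n}{k}.npz",**c);w=cloud(c);hsv=cv2.cvtColor(c["pixels"],cv2.COLOR_RGB2HSV)
    wh=(c["range_z"]>0)&(hsv[...,1]<70)&(hsv[...,2]>100)
    q=w[...,:2]-o;X=q@ex;Y=q@ey;z=w[...,2]-ob["position"][2]
    m=wh&(abs(z-.010)<.012)&(X>.06)&(X<.215)&(Y<.015)&(Y>-.075)
    sh=m&(abs(Y)<.012)&(X<.19);lg=m&(X>.185)&(Y<-.012)
    if sh.sum()>20:
        f=np.polyfit(X[sh],Y[sh],1);print(n,"shaft",sh.sum(),"dyaw",np.degrees(f[0]),"Y at 0,200mm",f[1],np.polyval(f,.2),"ztop rel",np.median(z[sh]))
    if lg.sum()>10: print(n,"leg",lg.sum(),"X",np.median(X[lg]),"Ymin",Y[lg].min(),"ztop",np.median(w[...,2][lg]), "corner-ish world",o+ex*np.median(X[lg]))
    # flange
    m=wh&(w[...,2]>.021)&(w[...,2]<.031)&(abs(w[...,0]-.52)<.07)&(w[...,1]<.16)&(w[...,1]>-.15)&~((z<.025)&(X>.05)&(X<.21)&(abs(Y)<.01))
    p=w[m]
    if len(p)>10:
        r=cv2.minAreaRect((p[:,:2]*1000).astype(np.float32));print(n,"flange",len(p),np.round(r[0],1),np.round(r[1],1),round(r[2],1))
E
python3 see.py 3
python3 - <<'E'
from h import *
crop(load("top3"),280,140,420,290,4,"pics/t3.png")
E
```

```text
tcp [0.5908 0.2181 0.125 ] rod yaw -94.28529206977818 force [ 0.7  0.1 -0.3]
top shaft 265 dyaw 0.032039292370299566 Y at 0,200mm -0.001305730055453311 -0.0011938918270791457 ztop rel 0.009996967623640426
top leg 107 X 0.20382402434552654 Ymin -0.06446897452242609 ztop 0.13540402709073185 corner-ish world [0.5756 0.0148]
top flange 49 [528.6 -94.9] [ 4.  68.5] 85.1
scene shaft 203 dyaw -0.004298323742173062 Y at 0,200mm -0.00204847123784284 -0.002063475218166353 ztop rel 0.009839761594903837
scene leg 103 X 0.20410999178751926 Ymin -0.06441110662217099 ztop 0.13546073647726498 corner-ish world [0.5755 0.0146]
scene flange 72 [527.9 -93.5] [ 6.  69.5] 85.2
```

View pics/t3.png

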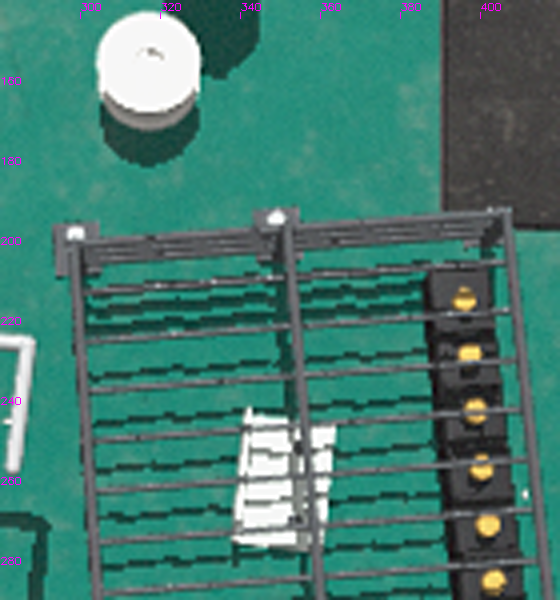

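```bash
python3 -m inch '[[[0,0,0],[30,0,7],1],[[0,0,0],[60,0,7],1],[[0,0,0],[80,0,7],1],[[0,0,0],[88.5,0,7],1],[[0,0,0],[88.5,0,7],1]]'; python3 see.py 4
```

```text
clock: 6.02
position: [0.5978, 0.2173, 0.037]
ee_rot: [0.024, 0.708, -0.027, 0.705]
ft_force: [0.1, -0.3, -1.1]
grip_width: 0.192
tcp [0.5978 0.2173 0.037 ] rod yaw -94.07677588071732 force [ 0.1 -0.3 -1.1]
top shaft 220 dyaw -0.1962751378590565 Y at 0,200mm -0.0006441116473026307 -0.0013292411263918927 ztop rel 0.009635031027550978
top leg 94 X 0.20365829022891074 Ymin -0.06315051310481595 ztop 0.04739461787836785 corner-ish world [0.5833 0.0142]
top flange 53 [528.9 -94.8] [ 3.9 68.7] 85.2
scene shaft 186 dyaw -0.12278308100177779 Y at 0,200mm -0.0016382057353290214 -0.0020667995411738057 ztop rel 0.010297264032024966
scene leg 95 X 0.2033908707925511 Ymin -0.06394680478554612 ztop 0.04777910159954046 corner-ish world [0.5833 0.0144]
scene flange 70 [528.7 -93.1] [ 7.3 68.5] 83.6
```

```bash
python3 -m inch '[[[0,0,0],[0,-20,0],1],[[0,0,0],[0,-45,0],1],[[0,0,0],[0,-70,0],1],[[0,0,0],[0,-95,0],1],[[0,0,0],[0,-115,0],1],[[0,0,0],[0,-126,0],1],[[0,0,0],[0,-126,0],1],[[0,0,0],[0,-126,0],1]]'; python3 see.py 5;  python3 - <<'E'
from h import *
crop(load("top5"),280,140,420,290,4,"pics/t5.png");crop(load("scene5"),230,190,440,380,3,"pics/s5.png")
E
```

```text
clock: 7.12
position: [0.5894, 0.093, 0.0383]
ee_rot: [0.024, 0.707, -0.026, 0.706]
ft_force: [-0.5, 0.8, -1.7]
grip_width: 0.197
tcp [0.5894 0.093  0.0383] rod yaw -94.01899928692158 force [-0.5  0.8 -1.7]
top shaft 188 dyaw 0.17668771961109375 Y at 0,200mm -0.0014151724081808382 -0.00079841591717001 ztop rel 0.009910219842061342
top leg 77 X 0.20332912599699698 Ymin -0.0639964846432797 ztop 0.04908532015957312 corner-ish world [ 0.5752 -0.1098]
top flange 52 [528.6 -94.8] [ 4.1 68.4] 85.1
scene shaft 161 dyaw -0.22513535447626984 Y at 0,200mm -0.0023094097055067586 -0.0030952803451578513 ztop rel 0.0094721934718374
scene leg 84 X 0.20310254948350198 Ymin -0.06346443585614017 ztop 0.047852265578762765 corner-ish world [ 0.5752 -0.1096]
scene flange 35 [522.5 -92.9] [ 5.2 57.4] 84.7
```

View pics/t5.png

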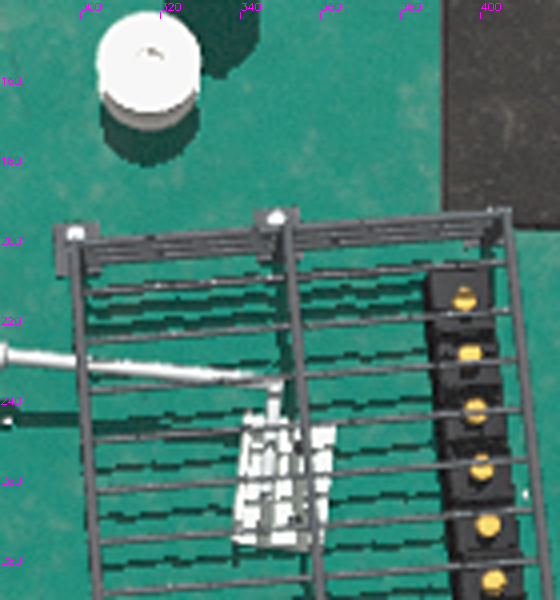

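View pics/s5.png

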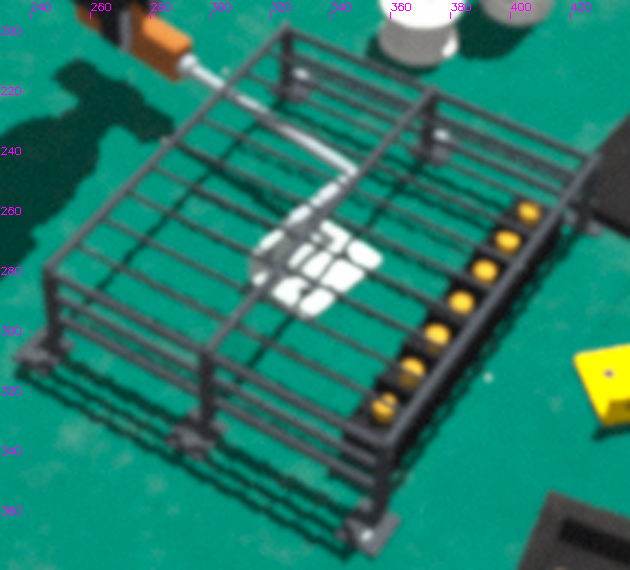

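```bash
python3 -m inch '[[[0,0,0],[0,-2,0],1],[[0,0,0],[10,-2,0],1],[[0,0,0],[20,-2,0],1],[[0,0,0],[28.5,-2,0],1],[[0,0,0],[28.5,-2,0],1],[[0,0,0],[28.5,-2,0],1]]'; python3 see.py 6;  python3 - <<'E'
from h import *
crop(load("top6"),280,140,420,290,4,"pics/t6.png")
E
```

```text
clock: 7.98
position: [0.5893, 0.0908, 0.0099]
ee_rot: [0.024, 0.707, -0.026, 0.706]
ft_force: [-0.4, 0.6, -0.5]
grip_width: 0.195
tcp [0.5893 0.0908 0.0099] rod yaw -94.01121713815219 force [-0.4  0.6 -0.5]
top shaft 158 dyaw -0.4014813821760168 Y at 0,200mm -0.00019404259148621971 -0.0015954769923720539 ztop rel 0.00982607884661173
top leg 142 X 0.2004489953296933 Ymin -0.07482864653707774 ztop 0.02109287111787106 corner-ish world [ 0.5753 -0.1092]
top flange 76 [ 528.3 -102.5] [19.6 68.8] 86.4
scene shaft 143 dyaw -0.36872693781422894 Y at 0,200mm -0.0016076838890516758 -0.0028947837101826112 ztop rel 0.009826526819420024
scene leg 184 X 0.1895482291861356 Ymin -0.07430718324088893 ztop 0.020556352462100858 corner-ish world [ 0.576  -0.0983]
scene flange 85 [ 531.2 -101.4] [20.6 66.3] 86.4
```

View pics/t6.png

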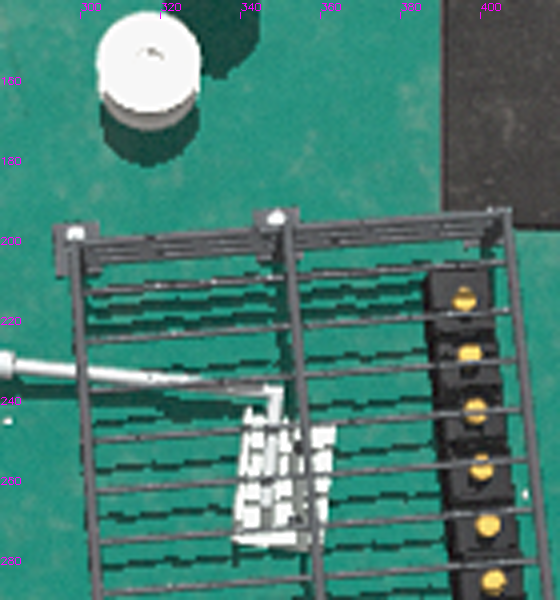

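```bash
python3 -m inch '[[[0,0,0],[0,3,0],1],[[0,0,0],[0,6,0],1],[[0,0,0],[0,10,0],1],[[0,0,0],[0,16,0],1],[[0,0,0],[0,24,0],1],[[0,0,0],[0,34,0],1],[[0,0,0],[0,44,0],1],[[0,0,0],[0,52,0],1],[[0,0,0],[0,57,0],1],[[0,0,0],[0,57,0],1]]'; python3 see.py 7;  python3 - <<'E'
from h import *
crop(load("top7"),260,180,420,300,4,"pics/t7.png")
E
```

```text
clock: 9.32
position: [0.5934, 0.1484, 0.0099]
ee_rot: [0.024, 0.707, -0.025, 0.706]
ft_force: [-0.3, -1.2, -1.3]
grip_width: 0.192
tcp [0.5934 0.1484 0.0099] rod yaw -93.9719223122229 force [-0.3 -1.2 -1.3]
top shaft 192 dyaw -0.04716475214768108 Y at 0,200mm -0.0009720780887090101 -0.0011367141318818304 ztop rel 0.00978443578846392
top leg 135 X 0.2014264971671977 Ymin -0.07455678057688234 ztop 0.021349281146904042 corner-ish world [ 0.5795 -0.0526]
top flange 82 [533.  -48.7] [11.8 72.1] 86.1
scene shaft 161 dyaw 0.42919342567119045 Y at 0,200mm -0.0032334186462105023 -0.0017352509650353366 ztop rel 0.009877972188130281
scene leg 190 X 0.19789888918635012 Ymin -0.07490468051010105 ztop 0.020381577115279048 corner-ish world [ 0.5797 -0.049 ]
scene flange 94 [531.7 -47.7] [14.8 71.2] 87.6
```

View pics/t7.png

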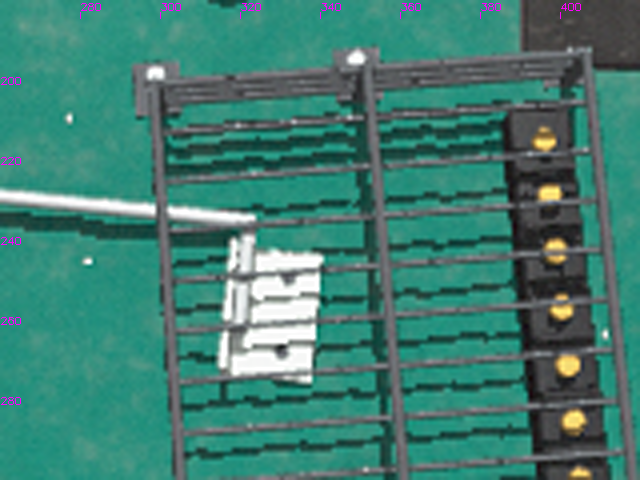

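```bash
python3 -m inch '[[[0,0,0],[0,4,0],1],[[0,0,0],[0,10,0],1],[[0,0,0],[0,20,0],1],[[0,0,0],[0,32,0],1],[[0,0,0],[0,44,0],1],[[0,0,0],[0,56,0],1],[[0,0,0],[0,66,0],1],[[0,0,0],[0,74,0],1],[[0,0,0],[0,78,0],1],[[0,0,0],[0,78,0],1]]';python3 -m inch '[[[0,0,0],[0,4,0],1],[[0,0,0],[0,12,0],1],[[0,0,0],[0,22,0],1],[[0,0,0],[0,34,0],1],[[0,0,0],[0,44,0],1],[[0,0,0],[0,50,0],1],[[0,0,0],[0,54,0],1],[[0,0,0],[0,54,0],1]]'; python3 see.py 8;  python3 - <<'E'
from h import *
crop(load("top8"),200,180,330,310,4,"pics/t8.png")
E
```

```text
clock: 10.68
position: [0.5989, 0.2258, 0.0097]
ee_rot: [0.024, 0.707, -0.026, 0.706]
ft_force: [-0.6, 0.3, -1.0]
grip_width: 0.196
clock: 11.68
position: [0.6027, 0.28, 0.0096]
ee_rot: [0.024, 0.707, -0.025, 0.706]
ft_force: [1.1, -1.1, -1.9]
grip_width: 0.192
tcp [0.6027 0.28   0.0096] rod yaw -93.99591602771791 force [ 1.1 -1.1 -1.9]
top shaft 208 dyaw -0.19988224801512908 Y at 0,200mm -0.0007212098361145823 -0.001418930504944963 ztop rel 0.00968152283216419
top leg 171 X 0.20110323096530733 Ymin -0.07451587429441173 ztop 0.02063346915483133 corner-ish world [0.5887 0.0794]
top flange 88 [542.3  82.5] [11.8 72.3] 86.6
scene shaft 176 dyaw -0.07690371602741038 Y at 0,200mm -0.002205413362161877 -0.002473857972501286 ztop rel 0.009389874082686676
scene leg 217 X 0.19806912188943207 Ymin -0.07457827223390925 ztop 0.02036360544849214 corner-ish world [0.5889 0.0824]
scene flange 104 [540.2  84.2] [14.5 69.5] 86.2
```

View pics/t8.png

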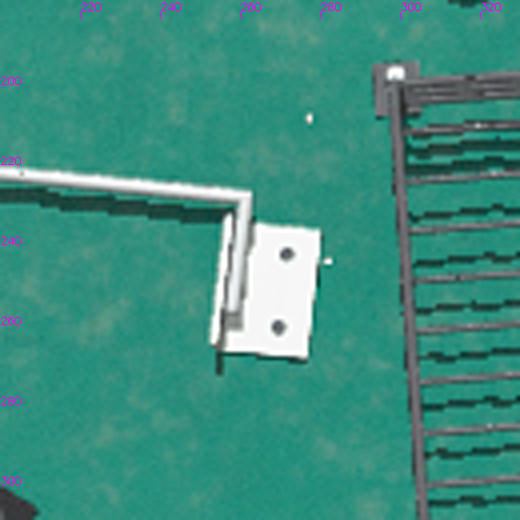

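Run:
```python
from h import *
t=load("top8");a=np.radians(95.84);g=np.array([np.cos(a),np.sin(a)])
for p in((279.7,236.5),(276.8,269),(255,234),(254,266)):
    q=onz(t,*p,0.004)[:2];print(q.round(4),"guard x",((q-[.512,-.012])@g).round(4))
# bracket + depth foot
w=cloud(t);m=(w[...,2]<.009)&(abs(w[...,0]-.53)<.07)&(abs(w[...,1]-.06)<.06)&(t["pixels"].min(2)>170)
p=w[m];r=cv2.minAreaRect((p[:,:2]*1000).astype(np.float32));print(r,((p[:,:2]-[.512,-.012])@g).min(),np.median(p[:,2]))
```

```text
[0.5745 0.0371] guard x 0.0424
[0.5036 0.0403] guard x 0.0528
[0.5785 0.0909] guard x 0.0957
[0.5087 0.0895] guard x 0.1013
((540.356689453125, 62.93821716308594), (59.53071975708008, 70.80899810791016), 84.94845581054688) 0.03883276733654674 0.004016200785340707
```

```bash
python3 -m inch '[[[0,0,0],[0,-3,0],1],[[0,0,0],[0,-6,0],1],[[0,0,0],[0,-6,0],1],[[0,0,0],[-10,-6,0],1],[[0,0,0],[-25,-6,0],1],[[0,0,0],[-50,-6,0],1],[[0,0,0],[-80,-6,0],1],[[0,0,0],[-110,-6,0],1],[[0,0,0],[-110,-6,0],1]]'; python3 see.py 9;  python3 - <<'E'
from h import *
crop(load("top9"),200,180,330,310,4,"pics/t9.png")
from workcell import readout
ob=readout.get_obs();print("shift to (.54,.238):",shift(ob,[.54-ob["position"][0],.238-ob["position"][1],0]))
E
```

```text
clock: 12.9
position: [0.6042, 0.2743, 0.1235]
ee_rot: [0.025, 0.706, -0.025, 0.708]
ft_force: [0.7, -0.2, -1.1]
grip_width: 0.191
tcp [0.6042 0.2743 0.1235] rod yaw -94.03355237852327 force [ 0.7 -0.2 -1.1]
top shaft 259 dyaw -0.06666506081333913 Y at 0,200mm -0.0009201203394911065 -0.0011528253009381098 ztop rel 0.00909223251943854
top leg 108 X 0.20407648046482757 Ymin -0.06432246816779466 ztop 0.13288417292411853 corner-ish world [0.5898 0.0708]
top flange 29 [523.   87.5] [ 3.6 30.1] 87.1
scene shaft 192 dyaw -0.1214029497304703 Y at 0,200mm -0.0033794282994400724 -0.003803204538326046 ztop rel 0.007131538054511458
scene leg 98 X 0.20379796583192045 Ymin -0.06467154411287893 ztop 0.1303636004815793 corner-ish world [0.5899 0.071 ]
scene flange 86 [541.  87.] [10.1 70.2] 84.7
shift to (.54,.238): [  0.1 -40.2 -59.8]
```

View pics/t9.png

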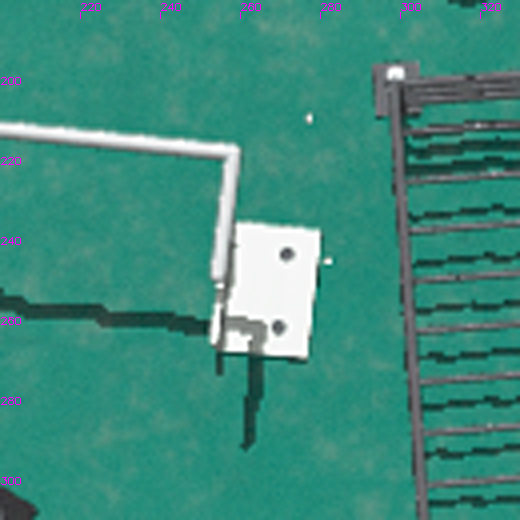

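```bash
python3 -m inch '[[[-10,0,0],[0,-4,-6],1],[[-20,0,0],[0,-8,-12],1],[[-30,0,0],[0,-12,-18],1],[[-40,0,0],[0,-16,-24],1],[[-50,0,0],[0,-20,-30],1],[[-60,0,0],[0,-24,-36],1],[[-70,0,0],[0,-28,-42],1],[[-80,0,0],[0,-32,-48],1],[[-90,0,0],[0,-36,-54],1],[[-100,0,0],[0,-40,-60],1]]'; python3 -m inch '[[[-10,0,0],[0,0,0],1],[[-20,0,0],[0,0,0],1],[[-20,0,0],[0,0,0],1]]'; python3 see.py 10; python3 -c "
from h import *
from workcell import readout
ob=readout.get_obs();print(T(ob)[:3,:3].round(4))
crop(load('top10'),120,120,320,270,3,'pics/t10.png')"
```

```text
clock: 14.25
position: [0.5389, 0.2378, 0.1192]
ee_rot: [-0.527, 0.473, 0.527, 0.47]
ft_force: [0.4, -0.0, -1.0]
grip_width: 0.192
clock: 14.62
position: [0.5384, 0.2375, 0.1183]
ee_rot: [-0.6, 0.375, 0.601, 0.372]
ft_force: [0.4, -0.6, -1.4]
grip_width: 0.194
tcp [0.5384 0.2375 0.1183] rod yaw 26.24945679992486 force [ 0.4 -0.6 -1.4]
top shaft 198 dyaw 0.2067891647607831 Y at 0,200mm -0.00239997603668428 -0.0016781456801793406 ztop rel 0.008365496775039644
top leg 91 X 0.19956057460224766 Ymin -0.0648747395940101 ztop 0.12689965546869086 corner-ish world [0.7173 0.3258]
top flange 61 [540.4  86.4] [ 4.1 68.7] 86.2
scene shaft 61 dyaw -2.0946720454837253 Y at 0,200mm 0.004453143119592282 -0.002858641669042804 ztop rel 0.008862424926305151
scene leg 82 X 0.19866031973034753 Ymin -0.06483102718368786 ztop 0.12628644930430244 corner-ish world [0.7165 0.3254]
scene flange 88 [541.1  88.5] [ 8.6 69.3] 87.2
[[-0.0038 -0.8982 -0.4395]
 [-0.0033 -0.4395  0.8982]
 [-1.      0.0049 -0.0013]]
```

View pics/t10.png

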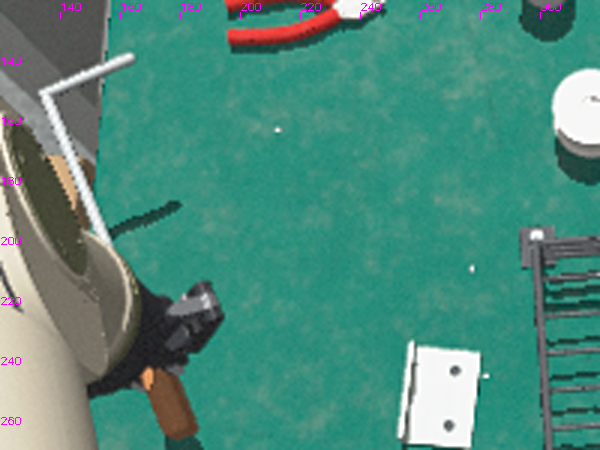

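```bash
python3 -m inch '[[[0,0,0],[20,6,-12],1],[[0,0,0],[50,11,-22],1],[[0,0,0],[80,11,-22],1],[[0,0,0],[97,11,-22],1],[[0,0,0],[104,11,-22],1],[[0,0,0],[108.5,11,-22],1],[[0,0,0],[108.5,11,-22],1],[[0,0,0],[108.5,11,-22],1]]'
```

```text
clock: 15.72
position: [0.5385, 0.2129, 0.0109]
ee_rot: [-0.6, 0.376, 0.6, 0.373]
ft_force: [0.2, -0.4, -0.5]
grip_width: 0.192
```

```bash
python3 -m inch '[[[0,0,0],[1.5,0,0],1],[[0,0,0],[2,0,0],1],[[0,0,0],[2,0,0],1]]'; python3 see.py 11
```

```text
clock: 16.1
position: [0.5384, 0.2129, 0.0089]
ee_rot: [-0.6, 0.376, 0.6, 0.373]
ft_force: [0.1, 0.5, 0.2]
grip_width: 0.193
tcp [0.5384 0.2129 0.0089] rod yaw 26.06260015042333 force [0.1 0.5 0.2]
top shaft 34 dyaw 6.503160643387923 Y at 0,200mm -0.022937417238166617 -0.00023710423552020243 ztop rel 0.008722883219267584
top leg 80 X 0.1993064358969084 Ymin -0.06460633352737265 ztop 0.016919053291424957 corner-ish world [0.7175 0.3004]
top flange 63 [540.7  86.4] [ 4.2 69. ] 86.7
scene shaft 93 dyaw -0.10388333372970908 Y at 0,200mm -0.0007087951328354159 -0.0010714163751417167 ztop rel 0.008650863284775899
scene leg 64 X 0.1989413788863188 Ymin -0.06462072717253206 ztop 0.017138363406378643 corner-ish world [0.7171 0.3003]
scene flange 90 [540.4  87.2] [ 7.9 68.2] 87.0
```

```bash
python3 -m inch '[[[0,0,0],[0.7,0,0],1],[[0,0,0],[0.7,0,0],1],[[0,0,0],[0.7,0,0],0.6],[[0,0,0],[0.7,0,0],0.4],[[0,0,0],[0.7,0,0],0.3],[[0,0,0],[0.7,0,0],0.3]]'; python3 -m inch '[[[0,0,0],[-20,0,0],0.3],[[0,0,0],[-60,0,0],0.3],[[0,0,0],[-110,0,0],0.3],[[0,0,0],[-160,0,0],0.3],[[0,0,0],[-160,-0,0],0.3]]'; python3 -m inch '[[[0,0,0],[-20,40,40],0.3],[[0,0,0],[-40,80,80],0.3],[[0,0,0],[-40,110,110],0.3],[[0,0,0],[-40,110,110],0.3]]'
python3 - <<'E'
from h import *
from workcell import readout,camera
a=np.radians(95.84);g=np.array([np.cos(a),np.sin(a)])
for n in("top","scene"):
    c=camera(n);np.savez(f"pics/{n}12.npz",**c);cv2.imwrite(f"pics/{n}12.png",c["pixels"][:,:,::-1])
    w=cloud(c);hsv=cv2.cvtColor(c["pixels"],cv2.COLOR_RGB2HSV);wh=(c["range_z"]>0)&(hsv[...,1]<70)&(hsv[...,2]>120)
    m=wh&(w[...,2]<.035)&(w[...,2]>.0005)&(abs(w[...,0]-.54)<.06)&(abs(w[...,1]-.065)<.05);p=w[m]
    print(n,"bracket min guard x",((p[:,:2]-[.512,-.012])@g).min(),"foot z",np.median(p[p[:,2]<.012,2]),"flange z",np.percentile(p[:,2],98))
    m=cv2.inRange(hsv,(5,120,90),(18,255,255))>0
    p=w[m&(w[...,2]>.022)&(w[...,2]<.04)&(abs(w[...,0]-.54)<.08)&(abs(w[...,1]-.21)<.08)];print("handle",p.shape,np.median(p[:,2]) if len(p) else 0,cv2.minAreaRect((p[:,:2]*1000).astype(np.float32)))
    m=wh&(w[...,2]>.005)&(w[...,2]<.03)&(w[...,0]>.6)&(w[...,0]<.8)&(w[...,1]>.2)&(w[...,1]<.34);p=w[m];print("shaft z",len(p),np.median(p[:,2]),p[:,1].max(), np.percentile(p[:,2],[10,90]))
    m=(w[...,2]>.030)&(w[...,2]<.042)&(abs(w[...,0]-.735)<.05)&(abs(w[...,1]+.01)<.06);p=w[m];print("spool",p.mean(0))
    c0=load(n+"0");w0=cloud(c0);m=(w0[...,2]>.030)&(w0[...,2]<.042)&(abs(w0[...,0]-.735)<.05)&(abs(w0[...,1]+.01)<.06);print("spool before",w0[m].mean(0))
print(readout.get_obs()["position"])
E
```

```text
clock: 16.95
position: [0.5384, 0.2129, 0.0082]
ee_rot: [-0.6, 0.376, 0.6, 0.373]
ft_force: [0.6, 0.1, -0.1]
grip_width: 0.696
clock: 17.58
position: [0.5411, 0.2141, 0.1727]
ee_rot: [0.601, -0.373, -0.599, -0.375]
ft_force: [0.2, 0.1, -1.6]
grip_width: 0.697
clock: 18.08
position: [0.3911, 0.2661, 0.2119]
ee_rot: [0.601, -0.372, -0.6, -0.374]
ft_force: [0.5, -0.2, 0.2]
grip_width: 0.704
top bracket min guard x 0.03859882042446957 foot z 0.004185559874789191 flange z 0.027314455963648215
handle (392, 3) 0.029831948801941732 ((539.1967163085938, 211.16549682617188), (97.7542953491211, 17.852819442749023), 26.211082458496094)
shaft z 290 0.016200002734279795 0.3019668681448777 [0.01298011 0.01899809]
spool [ 0.7506803  -0.03851438  0.03597325]
spool before [ 0.7507279  -0.038555    0.03578164]
scene bracket min guard x 0.041726247355600335 foot z 0.004186840802540004 flange z 0.026476466291044876
handle (282, 3) 0.029312550180968955 ((538.3906860351562, 211.26290893554688), (99.8899154663086, 18.29698944091797), 24.931676864624023)
shaft z 213 0.015907754227217463 0.3018208909651243 [0.01299558 0.01827267]
spool [ 0.74978448 -0.03734072  0.03579503]
spool before [ 0.74923873 -0.03763042  0.03602962]
[0.39374722 0.26442021 0.21177802]
```

View pics/top12.png

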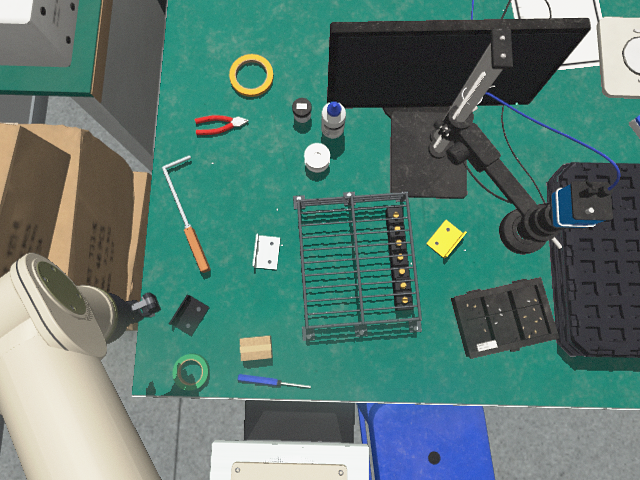

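View pics/scene12.png

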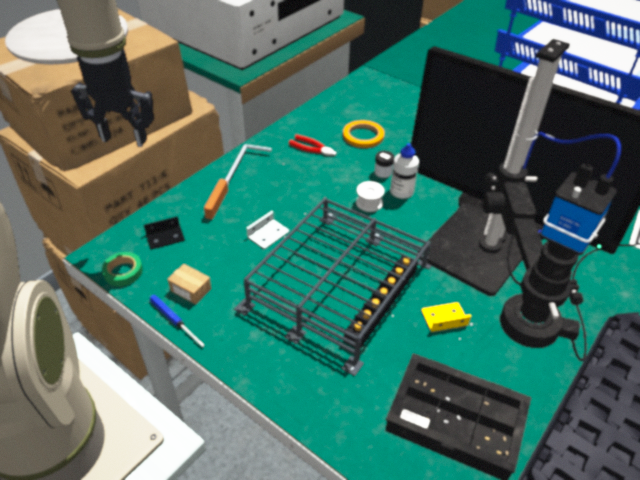

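The top view shows the bracket at (268,252), flat and left of the mouth. The rod lies flat at (187,220), the spool is unmoved at (317,158), and the arm is clear of everything.

```bash
python3 -m inch '[[[0,0,0],[0,0,0],0.3],[[0,0,0],[0,0,0],0.3],[[0,0,0],[0,0,0],0.3]]'; python3 -c "
from workcell import manip; print(manip.hand_in())"
```

```text
clock: 18.55
position: [0.3941, 0.2641, 0.2115]
ee_rot: [0.601, -0.374, -0.599, -0.375]
ft_force: [-0.4, 0.4, 0.7]
grip_width: 0.698
the job is handed in; nothing more can be done
None
```

The bracket is out on the open bench and the job is handed in at 18.6 s; the hand-in gives no verdict. I gripped the rod by its handle, passed the hook over the flange through the mouth and lowered it behind. I then pulled the bracket out, unhooked by lifting, and laid the rod down near where it started.

Last checks, from the top and scene cameras:

- **Bracket:** its nearest point is about 39 mm (top) or 42 mm (scene) clear of the mouth. It lies flat, with the foot's top 4 mm and the flange's top about 26–27 mm above the bench.
- **Rod:** it lies level, with the handle's top about 30 mm and the shaft's top about 16 mm above the bench. It is off the bracket and wholly outside the guard.
- **Spool:** it stayed within 1 mm of its starting place.
- **Forces:** the wrist readings at the end of each move never exceeded about 7 N.

No check failed. The two cameras disagreed by 2–3 mm on some positions, about the stated calibration error.

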